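Set a strip in the cut-off jig and lock it with the cam

ROBOT

A 6-joint arm with a two-finger parallel gripper is mounted at the origin on the work surface; the furniture and walls round the work are solid. World frame = base frame: x ahead of the robot, y to its left, z up, the work surface at z = 0. Lengths are in m, angles in rad, forces in N, time in s.
With the tool pointing down it reaches from about 0.275 to 0.75 m from the base axis. Payload 10.2 kg.
Tool frame: the origin (TCP) lies at the very end of the fingers, on their centre line; the grasp point (between the pads) lies 19 mm behind it (arm.pinch_z is the distance from the TCP to the grasp point, in m); z points along the fingers, y is the line along which they close (so a half turn about z gives the same grasp; the last joint's range is limited). The gripper opens to 85 mm and grips with 20 to 120 N. Pads are 22 mm wide; open, the fingers measure 114 mm over their backs; the gripper's body (76 mm by 85 mm) begins 54 mm behind the grasp point. The pads swing forward as they close: fully open they stand 13 mm farther back than shut.
Start: joints at [1.097, 0.313, 1.498, -0, 1.331, -0.223], TCP at [0.13, 0.509, 0.231] pointing down, gripper open.
Joint ranges: [-2.94, 2.94], [-0.97, 2.17], [0.19, 2.56], [-1.23, 4.37], [0.02, 3.11], [-2.88, 2.88]. Speed limits (rad/s): [2.39, 2.39, 3.01, 3.14, 3.14, 3.14].

INTERFACE

Orientations are given as a rotation vector (axis times angle).
In Python, from bench import get_obs, capture, close_job, arm gives the robot as it stands.
- The arm moves only by the shell command python3 -m creep 'ROWS' [FORCE]. ROWS is text: rows parted by semicolons, each of 7 numbers parted by spaces: the closure, from 0 (fully open) to 1 (shut), then the shift along the tool's x, y, z in m, then the turn, a rotation vector about the tool's x, y, z in rad. A call has exactly 8 rows; each row is the pose to reach, as a shift and turn from the pose commanded when the call began, along the tool's axes at that moment; what a row does not reach only later rows make up. A row lasts 1/10 s, in which the tool goes at most 50 mm and 8.59 degrees, less where a joint would pass 70% of its speed; a pose out of reach is approached as far as the arm can. A call with a gripper value outside its range is refused whole. The fingers move at their own pace and stop on an object; FORCE is the grip in N (left out, the last holds). Time passes only in rows, so rows that repeat a pose let the fingers close, or fill a call up. It gives the time, the measured TCP pose, the force, the opening and the grip force at its end, in the units of the state.
- get_obs(): the state, without advancing time (a new reading comes with each control period).
- capture(name): name is "scene" or "top" or "wrist"; returns a dict with "img" (384x512x3 uint8, red, green, blue), "fov_y" (degrees; the focal length in pixels is half the picture's height over the tangent of half this angle, whatever the lens; pixels are square), "cx", "cy" (the principal point, pixels), "position" and "rotation" of the camera in the world. Camera axes: x right, y up, looking along -z (the intrinsics and any distortion apply to the point x, -y, -z); pixel columns grow to the right and rows downward; lengths in m; the calibration is good to about 2 mm. The wrist camera is an equidistant fisheye: a pixel r from the principal point sees the ray r / f radians off the axis. A picture is of the moment at which its call begins. There is no depth.
- close_job(): hands the job in; it is judged then, once.
The state is a dict: "time_s": time; "joints": joint angles; "joint_vel": joint speeds; "joint_efforts": joint torques, N m; "tool_pos": TCP position; "tool_rot": TCP orientation; "ft_force": force on the tool from outside, world axes, zero at the start; "torque": the same for the moment, N m; "grip_width": finger opening in m; "gripper_force": force on a finger pad.
Only numpy, scipy, OpenCV 4.12 (cv2) and the standard library are available. Lean on these libraries where they do the work, as an engineer would, in place of code of your own. Each camera call takes 0.05 s, during which the arm holds its last target. There are 200 camera calls.

TASK

Get the maple strip that lies askew on the cut-off jig ready for sawing, with gentle fingertip pushes only: push it flat against the long fence, push it along the fence until its end butts against the stop block, and then, with the strip home, push the cam lever clockwise (seen from above) as far as it goes, so that the cam grips the strip hard against the fence. Do not pinch, lift or tip the strip, leave the other loose things where they are, and take the hand away at the end.

Things in the scene. Friction and masses are not known exactly. Their poses are not given: they have to be found in the camera images.
- cut_jig: Cut-off jig, fixed to the bench: grey laminate board, x -90 to +80 mm, y -180 to +180 mm, top at z = 12 mm, with a wooden fence along its far edge. Origin at bench height, 50 mm in front of the fence face, at the middle of the fence's length; x towards the fence, y along it, z up. A saw kerf across fence and board at y = +30 mm is only a mark.
- fence_face (a point): Middle of the foot of the fence face that the strip goes against (jig x = +50 mm, y = 0, z = 12 mm; the face looks to the jig's -x). The fence runs the board's whole 360 mm, is 30 mm thick and 28 mm high (top 40 mm above the bench).
- stop: Wooden stop block saddled over the fence, fixed, set at y = -115 to -85 mm of the jig. Axes parallel to the jig's. Origin: at jig x = 0, board-top height, in the plane of the stop face (y = 0 here, looking to +y). The block reaches back to y = -24 mm and covers x = +21 to +82 mm; its brass thumb screw reaches 61 mm above the bench.
- strip: The loose work piece: pale maple strip 24 (x) x 155 (y, long axis) x 18 mm (z), 30 to 65 g, lying askew on the jig's board near its +y end, clear of fence, stop and cam. Origin: centre of its underside. Home = long side on the fence (centre at jig x = +38 mm) and -y end on the stop face (centre at y = +78 mm of the stop).
- cam (a joint): Angle of the dark wooden cam lever about its upright pivot, rad. 0 = open, grows clockwise seen from above, end of travel 1.66. Starts at 0 to 0.3, where the cam is 6 mm or more clear of a strip lying on the fence. It meets a home strip at about 1.3; from there it stiffens (7 N at its end at 1.4, 20 N at 1.65) and jams. It stays where it is left (friction 0.1 N m), also when jammed.
- cam_pivot (a point): On the pivot axis of the cam, at the cam's top: jig x = 0, y = -25 mm, 29 mm above the bench; a bolt on it reaches 38 mm. The cam is a disc of 20 mm radius, 7 mm off this axis, with the lever out of it. Cam and lever lie 13 to 30 mm above the bench. The near side of a home strip is 26 mm from the axis.
- lever_end (a point): Top of the rounded end (20 mm across) of the cam lever, 80 mm from the pivot axis, 30 mm above the bench. The lever is a plain bar 16 mm wide with upright flanks. At joint value q it points at 245 degrees minus q in the jig frame (from +x towards +y): at 0 to -x and -y, locked about to -x. Push its flank near the end.
- sanding_block: Bystander: brown sanding block 39 x 72 x 27 mm on the bench in front of the jig's board, left part. Origin: centre of its underside. Leave it alone.
- caliper: Bystander: flat metal caliper 68 x 210 x 12 mm on the bench beyond the jig's -y end. Origin: centre of its underside. Leave it alone.
- offcut: Bystander: short pale wooden strip 32 x 105 x 16 mm on the bench, beyond the jig's +y end. Origin: centre of its underside. Leave it alone.
- glue_bottle: Bystander: glue bottle 49 mm across, 156 mm tall, standing on the bench behind the fence. Origin: centre of its underside. Leave it alone.
Not all that is in view belongs to the job. What is shaped like the strip but blue is not meant.

How it is judged:
By the outcome, as a careful person would: the job done as asked, in the order asked, and still so for the second after the job is handed in, with the robot touching nothing.
It also fails if it takes over 62 s, if anything falls off the work surface, if the arm or the gripper's body presses on something with over 40 N, if the wrist force passes 120 N, or if a joint passes its speed limit or range.

## Working session

There is one attempt and no reset: what is moved stays moved. The work goes in short steps, Python scripts to look and compute and a shell command to move; the robot and the scene stay as the last step left them, time stands still between calls to the robot, and variables do not carry over. Pictures are saved under pics/ and viewed, at most 14 in all, crops included, and the job is handed in when it is done.

```bash
ls; mkdir -p pics
cat > h.py <<'E'
import numpy as np,cv2
from bench import get_obs,capture,arm
from scipy.spatial.transform import Rotation as R
def ray(c,u,v):
    f=192/np.tan(np.radians(c["fov_y"])/2)
    return np.array(c["rotation"])@np.array([(u-c["cx"])/f,-(v-c["cy"])/f,-1.])
def onz(c,u,v,z):
    d=ray(c,u,v);p=np.array(c["position"]);return p+d*(z-p[2])/d[2]
def px(c,P):
    f=192/np.tan(np.radians(c["fov_y"])/2)
    q=np.array(c["rotation"]).T@(np.array(P)-c["position"]);return c["cx"]+f*q[0]/-q[2],c["cy"]-f*q[1]/-q[2]
def save(c,n): cv2.imwrite("pics/"+n,c["img"][:,:,::-1])
E
python3 - <<'E'
from h import *
for n in("scene","top"):
    c=capture(n);save(c,n+"1.png");print(n,c["fov_y"],c["cx"],c["cy"],c["position"],np.round(c["rotation"],3).tolist(),[k for k in c])
o=get_obs();print(o["tool_pos"],o["tool_rot"],o["ft_force"],R.from_rotvec(o["tool_rot"]).as_matrix().round(3))
E
```

```text
pics
scene 47.097816318754774 254.6789924167012 190.63681562363462 [-0.20240006 -0.81741376  0.95291604] [0.826, -0.272, -0.601] ['img', 'fov_y', 'cx', 'cy', 'position', 'rotation']
top 49.58948014903791 248.73931134263177 190.53976659301807 [0.24106448 0.00773091 1.20276233] [0.133, -0.149, -1.567] ['img', 'fov_y', 'cx', 'cy', 'position', 'rotation']
[0.13017985 0.50836097 0.23080245] [-3.92795932e-01 -3.11656821e+00  1.72412801e-03] [-0.2124295   0.45546648 -0.92806737] [[-0.969  0.248 -0.001]
 [ 0.248  0.969 -0.001]
 [ 0.    -0.001 -1.   ]]
```

```bash
sed -i 's/np.array(c\["rotation"\])/R.from_rotvec(c["rotation"]).as_matrix()/' h.py; cat h.py | grep rotvec | head -3
```

```text
return R.from_rotvec(c["rotation"]).as_matrix()@np.array([(u-c["cx"])/f,-(v-c["cy"])/f,-1.])
    q=R.from_rotvec(c["rotation"]).as_matrix().T@(np.array(P)-c["position"]);return c["cx"]+f*q[0]/-q[2],c["cy"]-f*q[1]/-q[2]
```

View pics/top1.png

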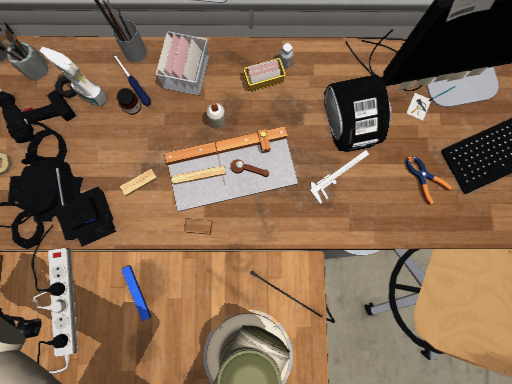

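View pics/scene1.png

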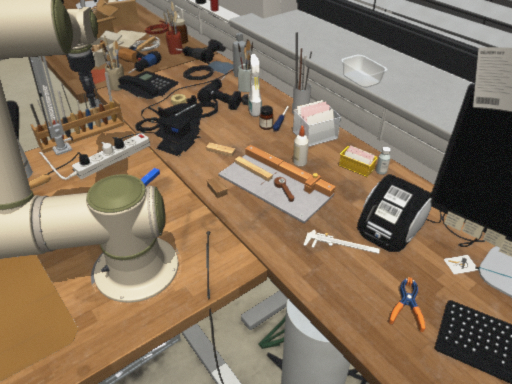

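Top view: jig board's grey around (235,175), with the fence (225,145), stop (264,140) and lever ending near (268,174). Strip candidates: the pale bar at (198,175) on the board, the pale bar at (138,181) off the board beyond +y (offcut), and the blue bar at (136,292). The one on the board is the strip. I'll confirm this in a crop and measure it.

Run:
```python
from h import *
c=capture("top");im=c["img"];hsv=cv2.cvtColor(im,cv2.COLOR_RGB2HSV)
x0,y0=110,110
cr=im[y0:y0+120,x0:x0+200];cv2.imwrite("pics/crop1.png",cv2.resize(cr,None,fx=4,fy=4,interpolation=cv2.INTER_CUBIC)[:,:,::-1])
def mask(lo,hi,box):
    m=cv2.inRange(hsv,lo,hi);k=np.zeros_like(m);a,b,d,e=box;k[b:e,a:d]=m[b:e,a:d]
    n,l,s,_=cv2.connectedComponentsWithStats(k);i=1+np.argmax(s[1:,4]);return (l==i).astype(np.uint8)
for p in [(197,176),(138,181),(230,190),(225,147),(260,171),(198,226)]: print(p,hsv[p[1],p[0]])
def rect(m,z,n):
    q=cv2.findContours(m,0,2)[0][0];r=cv2.minAreaRect(q);b=cv2.boxPoints(r)
    B=np.array([onz(c,u,v,z)[:2] for u,v in b]);print(n,b.round(1).tolist(),B.round(4).tolist(),m.sum())
rect(mask((0,0,120),(179,40,255),(160,120,300,215)),.012,"board")
rect(mask((5,150,150),(16,255,255),(160,120,300,170)),.040,"fence")
rect(mask((15,60,180),(30,200,255),(165,160,230,190)),.030,"strip")
```

```text
(197, 176) [ 18 107 236]
(138, 181) [ 17 108 234]
(230, 190) [165   5 201]
(225, 147) [ 17 139 236]
(260, 171) [  9 164 120]
(198, 226) [ 14 144 147]
board [[166.8000030517578, 165.0], [286.8999938964844, 137.3000030517578], [297.3999938964844, 182.89999389648438], [177.39999389648438, 210.6999969482422]] [[0.5334, 0.2358], [0.6189, -0.1189], [0.48, -0.1473], [0.3982, 0.2009]] 4747
fence [[163.39999389648438, 148.89999389648438], [284.5, 124.69999694824219], [288.3999938964844, 143.89999389648438], [167.1999969482422, 168.1999969482422]] [[0.5744, 0.242], [0.6483, -0.1097], [0.5899, -0.1199], [0.5174, 0.229]] 933
strip [[170.89999389648438, 175.3000030517578], [223.6999969482422, 165.3000030517578], [225.1999969482422, 172.89999389648438], [172.39999389648438, 183.0]] [[0.4985, 0.2196], [0.5284, 0.0678], [0.5057, 0.0634], [0.476, 0.2147]] 415
```

View pics/crop1.png

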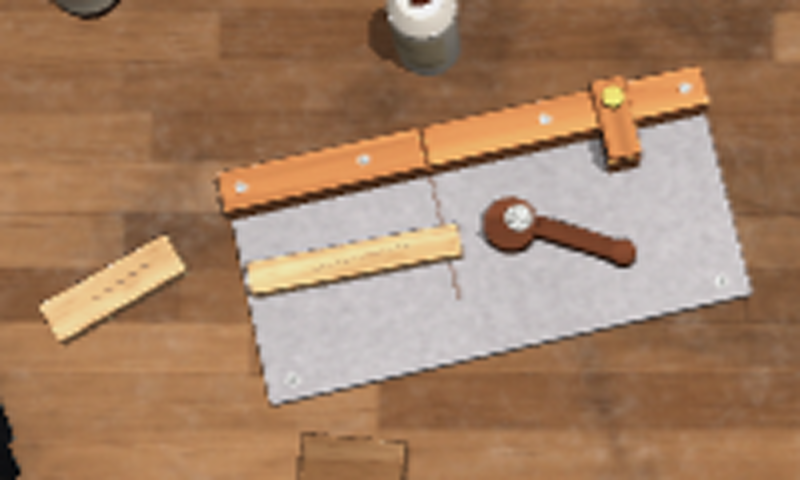

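The crop confirms it: strip on the board at crop (350,260), i.e. image (198,175), near the kerf end. The offcut is off the board at crop (112,288). The lever end is at crop (622,250) and the pivot bolt at (517,215).

```bash
cat > fit.py <<'E'
from h import *
c=capture("top")
cp=lambda u,v:(110+(u+.5)/4-.5,110+(v+.5)/4-.5)
F=[(270,403,-90,180,12),(750,295,-90,-180,12),(218,172,80,180,40),(703,67,80,-180,40),(709,103,50,-180,40),(517,215,0,-25,38)]
W=np.array([onz(c,*cp(u,v),z/1e3)[:2] for u,v,_,_,z in F]);J=np.array([[x,y] for _,_,x,y,_ in F])/1e3
Wm,Jm=W.mean(0),J.mean(0);H=(J-Jm).T@(W-Wm);a=np.arctan2(H[0,1]-H[1,0],H[0,0]+H[1,1])
A=np.array([[np.cos(a),-np.sin(a)],[np.sin(a),np.cos(a)]]);o=Wm-A@Jm
print("jig",o.round(4),np.degrees(a),"res mm",((W-(J@A.T+o))*1e3).round(1).tolist())
np.savez("jig.npz",o=o,a=a,A=A)
tj=lambda p:((np.array(p)[:2]-o)@A*1e3).round(1)
for n,u,v,z in[("strip TL",247,262,30),("strip TR",460,226,30),("strip BR",461,257,30),("strip BL",253,294,30),("lever",622,250,30),("bottle",425,62,10),("sand",355,432,27)]:print(n,tj(onz(c,*cp(u,v),z/1e3)))
l=tj(onz(c,*cp(622,250),.03))-[0,-25];print("lever ang",np.degrees(np.arctan2(l[1],l[0]))%360,np.hypot(*l))
E
cat > to.py <<'E'
import sys
from h import *
d=np.load("jig.npz");o,A,a=d["o"],d["A"],d["a"]
s=get_obs();p=np.array(s["tool_pos"]);M=R.from_rotvec(s["tool_rot"]).as_matrix()
print("t",round(s["time_s"],2),"jig TCP mm",((p[:2]-o)@A*1e3).round(1),"z",round(p[2]*1e3,1),"F jig",(np.array(s["ft_force"])[:2]@A).round(1),round(s["ft_force"][2],1),"w",round(s["grip_width"],4))
yaw=np.degrees(np.arctan2(M[1,0],M[0,0])-a)%360;print("toolx in jig deg",yaw)
if len(sys.argv)>3:
    x,y,z=[float(k)/1e3 for k in sys.argv[1:4]];g=np.r_[o+A@[x,y],z]
    print("shift",(M.T@(g-p)).round(4),"turn z to 180:",np.radians(yaw-180).round(3))
E
python3 fit.py; python3 to.py -10 60 150
```

```text
jig [0.5262 0.0473] 12.835145324707703 res mm [[0.7, -1.1], [0.2, 1.9], [-0.9, -1.1], [-1.0, -1.7], [0.8, 1.1], [0.3, 0.9]]
strip TL [ 11.6 172.7]
strip TR [ 3.6 17.5]
strip BR [-19.   21.7]
strip BL [-12.5 173.1]
lever [-39.7 -92.9]
bottle [137.9  16. ]
sand [-125.8  122.2]
lever ang 239.68588430057403 78.65430693865405
t 0.2 jig TCP mm [-283.7  537.6] z 231.0 F jig [0.3 0.3] 0.1 w 0.0856
toolx in jig deg 152.7964065337145
shift [-0.4617 -0.2996  0.0811] turn z to 180: -0.475
```

```bash
python3 to.py -45 96 100 | tail -1; python3 -m creep '1 -.05 -.03 0 0 0 -.07; 1 -.1 -.06 0 0 0 -.14; 1 -.15 -.09 0 0 0 -.21; 1 -.2 -.12 0 0 0 -.28; 1 -.24 -.15 0 0 0 -.35; 1 -.28 -.18 0 0 0 -.42; 1 -.32 -.2 0 0 0 -.475; 1 -.36 -.22 0 0 0 -.475' 20; python3 to.py -45 96 60
```

```text
shift [-0.4142 -0.2836  0.1311] turn z to 180: -0.475
time_s: 1.0
tool_pos: [0.409, 0.2193, 0.2314]
tool_rot: [-0.353, 3.121, 0.0]
ft_force: [0.0, 1.0, 0.4]
grip_width: 0.0002
gripper_force: 0.0
t 1.0 jig TCP mm [-76.1 193.8] z 231.4 F jig [0.3 1. ] 0.4 w 0.0002
toolx in jig deg 180.08430131558083
shift [-0.0309 -0.0978  0.1714] turn z to 180: 0.001
```

```bash
python3 -m creep '1 -.01 -.03 .03 0 0 0; 1 -.02 -.06 .06 0 0 0; 1 -.03 -.098 .09 0 0 0; 1 -.031 -.098 .12 0 0 0; 1 -.031 -.098 .15 0 0 0; 1 -.031 -.098 .17 0 0 0; 1 -.031 -.098 .17 0 0 0; 1 -.031 -.098 .17 0 0 0'; python3 to.py -48 96 20
python3 - <<'E'
from h import *
c=capture("top");cr=c["img"][110:230,110:310];cv2.imwrite("pics/crop2.png",cv2.resize(cr,None,fx=3,fy=3)[:,:,::-1])
c=capture("wrist");save(c,"w1.png")
a=cv2.imread("pics/crop2.png");b=cv2.resize(cv2.imread("pics/w1.png"),(480,360));b=b[:,:]
m=np.zeros((600,800,3),np.uint8);m[:360,:600]=a;m[360:600,:320]=cv2.resize(b,(320,240));cv2.imwrite("pics/m1.png",m)
E
```

```text
time_s: 1.8
tool_pos: [0.4603, 0.1325, 0.0619]
tool_rot: [-0.351, 3.122, -0.0]
ft_force: [0.1, 0.1, -0.2]
grip_width: 0.0004
gripper_force: 0.0
t 1.8 jig TCP mm [-45.3  97.7] z 61.9 F jig [0.1 0.1] -0.2 w 0.0004
toolx in jig deg 180.0136943063262
shift [ 0.0027 -0.0017  0.0419] turn z to 180: 0.0
```

View pics/w1.png

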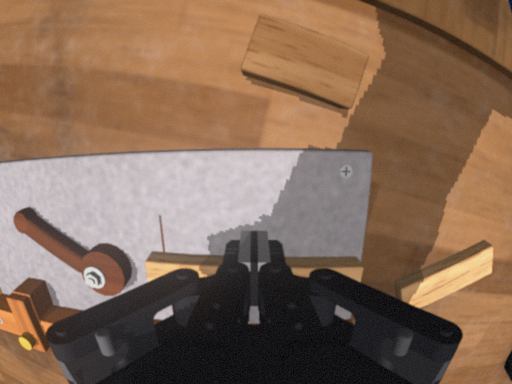

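The wrist view shows the shut fingertip at (255,235), on the near side of the strip and midway along it (columns 147–362). Now descend and push.

```bash
python3 -m creep '1 0 0 .02 0 0 0; 1 0 0 .042 0 0 0; 1 0 0 .042 0 0 0; 1 -.004 0 .042 0 0 0; 1 -.008 0 .042 0 0 0; 1 -.012 0 .042 0 0 0; 1 -.016 0 .042 0 0 0; 1 -.02 0 .042 0 0 0';python3 to.py; python3 -m creep '1 -.004 0 0 0 0 0; 1 -.008 0 0 0 0 0; 1 -.012 0 0 0 0 0; 1 -.016 0 0 0 0 0; 1 -.02 0 0 0 0 0; 1 -.023 0 0 0 0 0; 1 -.026 0 0 0 0 0; 1 -.026 0 0 0 0 0'; python3 to.py 12 96 20
```

```text
time_s: 2.7
tool_pos: [0.4801, 0.137, 0.0196]
tool_rot: [-0.351, 3.121, -0.0]
ft_force: [-0.6, -0.8, 1.1]
grip_width: -0.0003
gripper_force: 0.4
t 2.7 jig TCP mm [-25.1  97.7] z 19.6 F jig [-0.8 -0.6] 1.1 w -0.0003
toolx in jig deg 180.0093689744796
time_s: 3.5
tool_pos: [0.5052, 0.1427, 0.0193]
tool_rot: [-0.351, 3.122, -0.0]
ft_force: [-0.1, 0.4, 0.0]
grip_width: -0.0001
gripper_force: 0.0
t 3.5 jig TCP mm [ 0.7 97.7] z 19.3 F jig [-0.   0.4] 0.0 w -0.0001
toolx in jig deg 180.00905913620707
shift [-0.0113 -0.0017 -0.0007] turn z to 180: 0.0
```

```bash
python3 -m creep '1 -.003 0 0 0 0 0; 1 -.005 0 0 0 0 0; 1 -.007 0 0 0 0 0; 1 -.009 0 0 0 0 0; 1 -.01 0 0 0 0 0; 1 -.011 0 0 0 0 0; 1 -.012 0 0 0 0 0; 1 -.012 0 0 0 0 0';python3 to.py
python3 - <<'E'
from h import *
c=capture("top");save(c,"top2.png");d=np.load("jig.npz");o,A=d["o"],d["A"]
hsv=cv2.cvtColor(c["img"],cv2.COLOR_RGB2HSV)
cv2.imwrite("pics/crop3.png",cv2.resize(c["img"][110:230,110:310],None,fx=4,fy=4,interpolation=cv2.INTER_CUBIC)[:,:,::-1])
E
```

```text
time_s: 4.3
tool_pos: [0.5167, 0.1454, 0.0193]
tool_rot: [-0.351, 3.122, -0.0]
ft_force: [0.6, -1.5, -0.3]
grip_width: -0.0001
gripper_force: 0.0
t 4.3 jig TCP mm [12.5 97.8] z 19.3 F jig [ 0.3 -1.6] -0.3 w -0.0001
toolx in jig deg 180.0132529433345
```

View pics/crop3.png

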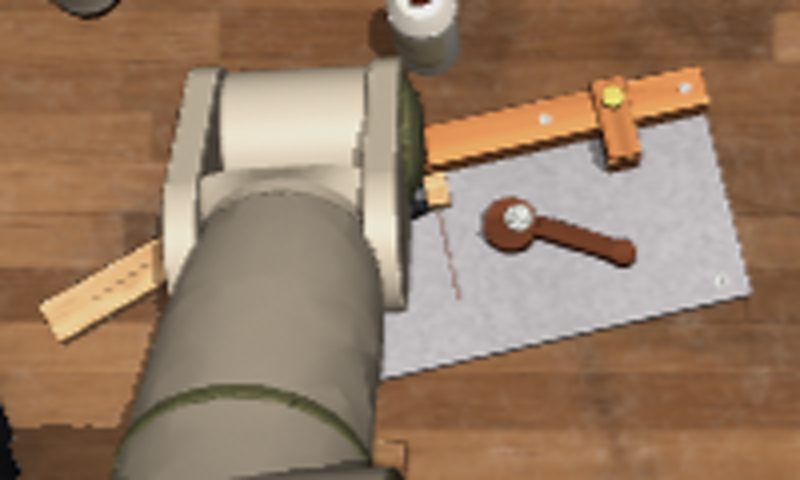

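The strip's -y end (crop 438,190) is almost at the fence, with no contact force yet. I'll creep on slowly.

```bash
python3 -m creep '1 -.001 0 0 0 0 0; 1 -.002 0 0 0 0 0; 1 -.003 0 0 0 0 0; 1 -.004 0 0 0 0 0; 1 -.004 0 0 0 0 0; 1 -.005 0 0 0 0 0; 1 -.005 0 0 0 0 0; 1 -.005 0 0 0 0 0';python3 to.py;  python3 -m creep '1 -.001 0 0 0 0 0; 1 -.001 0 0 0 0 0; 1 -.002 0 0 0 0 0; 1 -.002 0 0 0 0 0; 1 -.003 0 0 0 0 0; 1 -.003 0 0 0 0 0; 1 -.003 0 0 0 0 0; 1 -.003 0 0 0 0 0';python3 to.py
```

```text
time_s: 5.15
tool_pos: [0.5189, 0.146, 0.0191]
tool_rot: [0.352, -3.115, 0.001]
ft_force: [-14.5, -5.0, 10.7]
grip_width: -0.0003
gripper_force: 7.5
t 5.15 jig TCP mm [14.8 97.9] z 19.1 F jig [-15.3  -1.7] 10.7 w -0.0003
toolx in jig deg 180.0448542483524
time_s: 5.95
tool_pos: [0.519, 0.1461, 0.019]
tool_rot: [0.352, -3.107, 0.002]
ft_force: [-29.2, -10.6, 22.1]
grip_width: 0.0
gripper_force: 15.3
t 5.95 jig TCP mm [14.9 97.9] z 19.0 F jig [-30.8  -3.9] 22.1 w 0.0
toolx in jig deg 180.07884952426227
```

```bash
python3 -m creep '1 0 0 0 0 0 0; 1 .01 0 0 0 0 0; 1 .02 0 0 0 0 0; 1 .02 0 -.02 0 0 0; 1 .02 0 -.05 0 0 0; 1 .02 .03 -.06 0 0 0; 1 .02 .07 -.06 0 0 0; 1 .02 .1 -.06 0 0 0'; python3 to.py 35 202 60
python3 - <<'E'
from h import *
c=capture("top");d=np.load("jig.npz");o,A=d["o"],d["A"]
cv2.imwrite("pics/crop4.png",cv2.resize(c["img"][110:230,110:310],None,fx=4,fy=4,interpolation=cv2.INTER_CUBIC)[:,:,::-1])
c=capture("wrist");save(c,"w2.png")
E
```

```text
time_s: 6.75
tool_pos: [0.4824, 0.2419, 0.0799]
tool_rot: [-0.351, 3.121, 0.001]
ft_force: [0.1, -0.2, 0.3]
grip_width: 0.0001
gripper_force: 0.0
t 6.75 jig TCP mm [  0.5 199.5] z 79.9 F jig [ 0.  -0.3] 0.3 w 0.0001
toolx in jig deg 180.00976159540602
shift [-0.0344  0.0025  0.0199] turn z to 180: 0.0
```

View pics/w2.png

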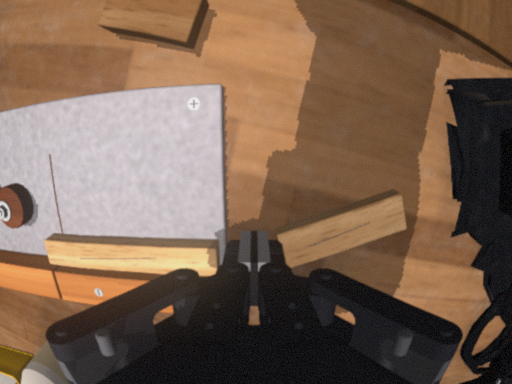

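Wrist view: the strip lies flat on the fence, its +y end at (218,255). The offcut's near end is at (280–290, 235–265). Next I'll measure both ends to choose where to come down.

```bash
cat >> h.py <<'E'
def fonz(c,u,v,z):
    f=192/np.tan(np.radians(c["fov_y"])/2);dx,dy=u-c["cx"],v-c["cy"];r=np.hypot(dx,dy);t=r/f
    w=R.from_rotvec(c["rotation"]).as_matrix()@np.array([np.sin(t)*dx/r,-np.sin(t)*dy/r,-np.cos(t)])
    p=np.array(c["position"]);q=p+w*(z-p[2])/w[2];d=np.load("jig.npz");return ((q[:2]-d["o"])@d["A"]*1e3).round(1)
E
python3 - <<'E'
from h import *
c=capture("wrist")
for n,u,v,z in[("end",218,241,30),("end low",217,275,30),("-y end",47,234,30),("off",279,235,16),("off2",289,266,16),("board",222,84,12),("kerf",50,154,12)]:print(n,fonz(c,u,v,z/1e3))
E
```

```text
end [ 19.8 174.4]
end low [ 48.3 172.4]
-y end [20.9 23.7]
off [ 20.9 219.1]
off2 [ 48.1 228.2]
board [-89.9 177.3]
kerf [-44.7  27.3]
```

```bash
python3 -m creep '1 -.018 0 0 0 0 0; 1 -.0355 .001 0 0 0 0; 1 -.0355 .001 .02 0 0 0; 1 -.0355 .001 .04 0 0 0; 1 -.0355 .001 .06 0 0 0; 1 -.0355 .001 .06 0 0 0; 1 -.0355 -.003 .06 0 0 0; 1 -.0355 -.007 .06 0 0 0'; python3 to.py; python3 -m creep '1 0 -.004 0 0 0 0; 1 0 -.008 0 0 0 0; 1 0 -.013 0 0 0 0; 1 0 -.018 0 0 0 0; 1 0 -.023 0 0 0 0; 1 0 -.028 0 0 0 0; 1 0 -.033 0 0 0 0; 1 0 -.038 0 0 0 0'; python3 to.py
```

```text
time_s: 7.7
tool_pos: [0.5197, 0.2408, 0.0205]
tool_rot: [-0.351, 3.12, 0.0]
ft_force: [0.4, 0.2, 0.4]
grip_width: -0.0003
gripper_force: 0.0
t 7.7 jig TCP mm [ 36.6 190.1] z 20.5 F jig [0.5 0.1] 0.4 w -0.0003
toolx in jig deg 179.99089018699908
time_s: 8.5
tool_pos: [0.5278, 0.2044, 0.0201]
tool_rot: [-0.351, 3.12, 0.001]
ft_force: [-0.8, 4.6, 6.5]
grip_width: 0.0001
gripper_force: 3.2
t 8.5 jig TCP mm [ 36.4 152.8] z 20.1 F jig [0.2 4.6] 6.5 w 0.0001
toolx in jig deg 180.01383647444536
```

```bash
python3 -m creep '1 0 -.005 0 0 0 0; 1 0 -.01 0 0 0 0; 1 0 -.015 0 0 0 0; 1 0 -.02 0 0 0 0; 1 0 -.025 0 0 0 0; 1 0 -.03 0 0 0 0; 1 0 -.035 0 0 0 0; 1 0 -.04 0 0 0 0'; python3 to.py
```

```text
time_s: 9.3
tool_pos: [0.5367, 0.1653, 0.0201]
tool_rot: [-0.351, 3.12, 0.001]
ft_force: [0.2, 4.7, 6.1]
grip_width: -0.0003
gripper_force: 3.4
t 9.3 jig TCP mm [ 36.4 112.8] z 20.1 F jig [1.2 4.6] 6.1 w -0.0003
toolx in jig deg 180.0126063049191
```

```bash
python3 -m creep '1 0 -.004 0 0 0 0; 1 0 -.008 0 0 0 0; 1 0 -.012 0 0 0 0; 1 0 -.015 0 0 0 0; 1 0 -.018 0 0 0 0; 1 0 -.02 0 0 0 0; 1 0 -.022 0 0 0 0; 1 0 -.022 0 0 0 0'; python3 to.py;python3 - <<'E'
from h import *
c=capture("top");cv2.imwrite("pics/crop5.png",cv2.resize(c["img"][110:230,110:310],None,fx=4,fy=4,interpolation=cv2.INTER_CUBIC)[:,:,::-1])
E
```

```text
time_s: 10.1
tool_pos: [0.5415, 0.1438, 0.0201]
tool_rot: [-0.351, 3.12, 0.001]
ft_force: [-1.0, 2.9, 5.8]
grip_width: 0.0001
gripper_force: 2.7
t 10.1 jig TCP mm [36.4 90.7] z 20.1 F jig [-0.4  3. ] 5.8 w 0.0001
toolx in jig deg 180.00389240794485
```

View pics/crop5.png

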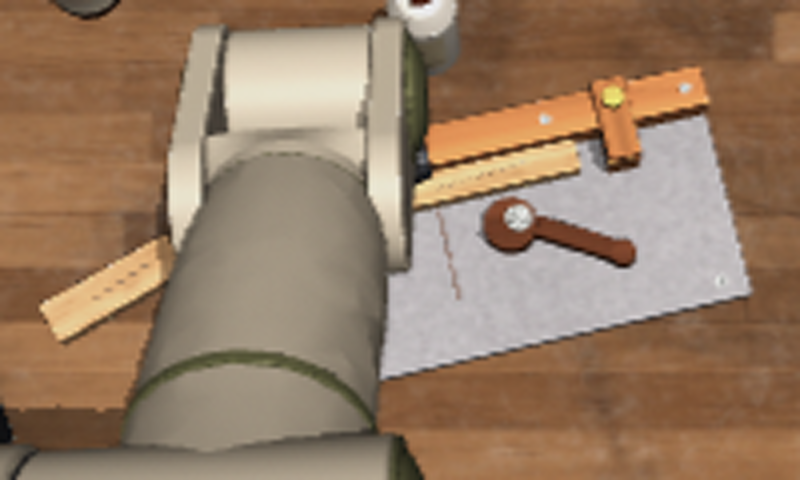

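The strip lies flat on the fence. Its -y end is at crop (579,158) and the stop at about (603,150), so a small gap remains.

```bash
python3 -m creep '1 0 -.001 0 0 0 0; 1 0 -.002 0 0 0 0; 1 0 -.003 0 0 0 0; 1 0 -.004 0 0 0 0; 1 0 -.005 0 0 0 0; 1 0 -.006 0 0 0 0; 1 0 -.007 0 0 0 0; 1 0 -.007 0 0 0 0'; python3 to.py
```

```text
time_s: 10.95
tool_pos: [0.543, 0.1371, 0.0201]
tool_rot: [-0.351, 3.121, 0.001]
ft_force: [-1.3, 4.2, 6.2]
grip_width: -0.0003
gripper_force: 2.9
t 10.95 jig TCP mm [36.3 83.8] z 20.1 F jig [-0.3  4.4] 6.2 w -0.0003
toolx in jig deg 180.00951698650394
```

```bash
python3 -m creep '1 0 -.001 0 0 0 0; 1 0 -.002 0 0 0 0; 1 0 -.003 0 0 0 0; 1 0 -.004 0 0 0 0; 1 0 -.005 0 0 0 0; 1 0 -.005 0 0 0 0; 1 0 -.005 0 0 0 0; 1 0 -.005 0 0 0 0'; python3 to.py
```

```text
time_s: 11.75
tool_pos: [0.5441, 0.1322, 0.0201]
tool_rot: [-0.351, 3.12, 0.001]
ft_force: [-0.1, 3.1, 6.1]
grip_width: -0.0003
gripper_force: 2.9
t 11.75 jig TCP mm [36.3 78.8] z 20.1 F jig [0.6 3. ] 6.1 w -0.0003
toolx in jig deg 180.01287476526502
```

```bash
python3 -m creep '1 0 -.001 0 0 0 0; 1 0 -.002 0 0 0 0; 1 0 -.003 0 0 0 0; 1 0 -.004 0 0 0 0; 1 0 -.004 0 0 0 0; 1 0 -.004 0 0 0 0; 1 0 -.004 0 0 0 0; 1 0 -.004 0 0 0 0'; python3 to.py
```

```text
time_s: 12.55
tool_pos: [0.545, 0.1283, 0.0201]
tool_rot: [-0.351, 3.121, 0.001]
ft_force: [-1.9, 3.7, 5.5]
grip_width: 0.0001
gripper_force: 2.9
t 12.55 jig TCP mm [36.3 74.8] z 20.1 F jig [-1.   4.1] 5.5 w 0.0001
toolx in jig deg 180.01373611351298
```

Run:
```python
from h import *
c=capture("top");a=cv2.resize(c["img"][115:175,195:290],None,fx=6,fy=6,interpolation=cv2.INTER_CUBIC)
c=capture("wrist");b=c["img"][180:360,0:280];b=cv2.resize(b,(350,225))
m=np.zeros((590,570,3),np.uint8);m[:360]=a;m[360:585,:350]=b;cv2.imwrite("pics/m6.png",m[:,:,::-1])
```

```text
(no output)
```

View pics/m6.png

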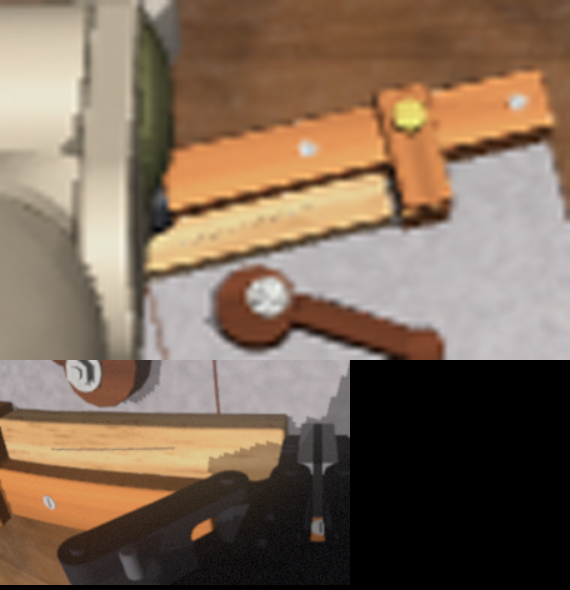

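Top crop: strip end at (393,200), with only a dark sliver (about 1 px of the image) before the stop face at (403,200). It's nearly home, so I'll push on gently until the force rises.

```bash
python3 -m creep '1 0 -.001 0 0 0 0; 1 0 -.001 0 0 0 0; 1 0 -.002 0 0 0 0; 1 0 -.002 0 0 0 0; 1 0 -.003 0 0 0 0; 1 0 -.003 0 0 0 0; 1 0 -.003 0 0 0 0; 1 0 -.003 0 0 0 0'; python3 to.py
```

```text
time_s: 13.45
tool_pos: [0.5457, 0.1254, 0.0201]
tool_rot: [-0.351, 3.12, 0.001]
ft_force: [-0.6, 3.9, 5.6]
grip_width: 0.0004
gripper_force: 3.0
t 13.45 jig TCP mm [36.3 71.9] z 20.1 F jig [0.3 4. ] 5.6 w 0.0004
toolx in jig deg 180.01468443963643
```

```bash
python3 -m creep '1 0 -.001 0 0 0 0; 1 0 -.001 0 0 0 0; 1 0 -.002 0 0 0 0; 1 0 -.002 0 0 0 0; 1 0 -.003 0 0 0 0; 1 0 -.003 0 0 0 0; 1 0 -.003 0 0 0 0; 1 0 -.003 0 0 0 0'; python3 to.py
```

```text
time_s: 14.25
tool_pos: [0.5459, 0.1242, 0.0201]
tool_rot: [-0.351, 3.121, 0.005]
ft_force: [-2.4, 13.8, 7.1]
grip_width: 0.0001
gripper_force: 8.2
t 14.25 jig TCP mm [36.3 70.6] z 20.1 F jig [ 0.8 13.9] 7.1 w 0.0001
toolx in jig deg 180.0092052823845
```

The force rose to 14 N, so the strip butts on the stop. I'll back off, rise and go behind the lever. I'm also preparing an arc-row calculator.

```bash
cat > arc.py <<'E'
import sys
from h import *
# args: list of phi:d waypoints -> rows relative to the measured pose
J=np.load("jig.npz");o,A,a=J["o"],J["A"],J["a"]
s=get_obs();p=np.array(s["tool_pos"]);M=R.from_rotvec(s["tool_rot"]).as_matrix();yaw=np.arctan2(M[1,0],M[0,0])-a
z=float(sys.argv[1])/1e3
for w in sys.argv[2:]:
    f,d=map(float,w.split(":"));f=np.radians(f)
    q=np.array([0,-.025])+.075*np.array([np.cos(f),np.sin(f)])+d/1e3*np.array([-np.sin(f),np.cos(f)])
    g=np.r_[o+A@q,z];t=(yaw-f+np.pi)%(2*np.pi)-np.pi;print(w,(M.T@(g-p)).round(4),round(t,3))
E
python3 -m creep '1 0 .006 0 0 0 0; 1 0 .012 0 0 0 0; 1 0 .012 -.03 0 0 0; 1 0 .012 -.065 0 0 0; 1 .02 .012 -.065 0 0 0; 1 .04 0 -.065 0 0 -.14; 1 .05 -.03 -.065 0 0 -.28; 1 .05 -.06 -.065 0 0 -.42'; python3 to.py; python3 arc.py 85 240:30
```

```text
time_s: 15.05
tool_pos: [0.5094, 0.052, 0.0842]
tool_rot: [1.004, -2.976, -0.0]
ft_force: [0.8, -0.0, 0.3]
grip_width: -0.0003
gripper_force: 0.0
t 15.05 jig TCP mm [-15.4   8.3] z 84.2 F jig [ 0.8 -0.2] 0.3 w -0.0003
toolx in jig deg 204.46894029260113
240:30 [ 0.0434 -0.1047 -0.0008] -0.62
```

```bash
python3 -m creep '1 .01 -.025 0 0 0 -.13; 1 .02 -.05 0 0 0 -.26; 1 .03 -.08 0 0 0 -.39; 1 .043 -.105 0 0 0 -.5; 1 .043 -.105 0 0 0 -.62; 1 .043 -.105 0 0 0 -.62; 1 .043 -.105 0 0 0 -.62; 1 .043 -.105 0 0 0 -.62'; python3 to.py; python3 arc.py 19 240:30 240:13
python3 - <<'E'
from h import *
c=capture("wrist");a=c["img"]
c=capture("top");b=cv2.resize(c["img"][115:195,170:310],None,fx=4,fy=4,interpolation=cv2.INTER_CUBIC)
m=np.zeros((600,560,3),np.uint8);m[:320]=b;m[320:,:373]=cv2.resize(a,(373,280));cv2.imwrite("pics/m7.png",m[:,:,::-1])
E
```

```text
time_s: 15.85
tool_pos: [0.5443, -0.0031, 0.0763]
tool_rot: [1.724, -2.561, 0.104]
ft_force: [0.6, -0.5, -0.2]
grip_width: 0.0002
gripper_force: 0.0
t 15.85 jig TCP mm [  6.5 -53.1] z 76.3 F jig [ 0.5 -0.7] -0.2 w 0.0002
toolx in jig deg 234.98194457099288
240:30 [ 0.0479 -0.0134  0.0618] -0.088
240:13 [0.0494 0.0036 0.0615] -0.088
```

View pics/m7.png

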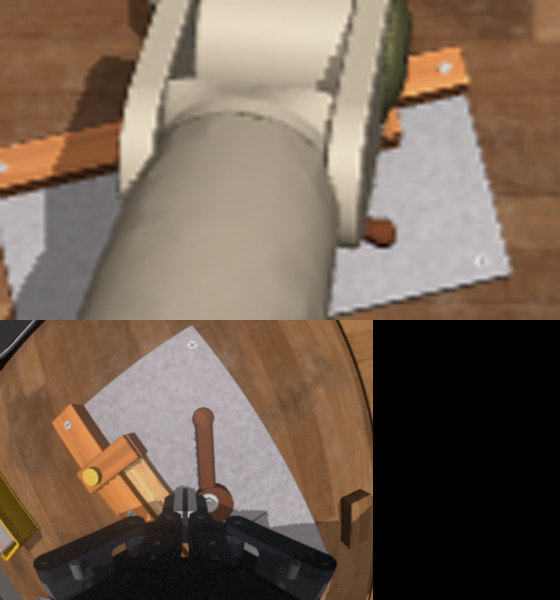

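The tool stopped short and slightly tilted; the tip is at mosaic (183,495), between cam and strip, above both. I'll check the joints.

Run:
```python
from h import *
s=get_obs();print(np.round(s["joints"],3),np.round(s["joint_vel"],2),R.from_rotvec(s["tool_rot"]).as_matrix().round(3),s["ft_force"])
```

```text
[-0.181  0.53   1.618 -0.102  0.987 -2.88 ] [-0.  0. -0. -0. -0.  0.] [[-0.376 -0.926 -0.006]
 [-0.923  0.376 -0.086]
 [ 0.082 -0.027 -0.996]] [-0.1327603  -0.7626705   0.82930405]
```

Joint 6 is at its limit, so I'll use a yaw about 25° less at the start of the arc.

```bash
python3 -m creep '1 0 0 0 0 0 .1; 1 0 0 0 0 0 .2; 1 0 0 0 0 0 .3; 1 0 0 0 0 0 .4; 1 0 0 0 0 0 .4; 1 0 0 0 0 0 .4; 1 0 0 0 0 0 .4; 1 0 0 0 0 0 .4'; python3 to.py;  python3 arc.py 80 240:30; python3 -c "
from h import *
s=get_obs();print(np.round(s['joints'],3),R.from_rotvec(s['tool_rot']).as_matrix().round(3))"
```

```text
time_s: 16.75
tool_pos: [0.5444, -0.003, 0.0762]
tool_rot: [1.188, -2.864, 0.12]
ft_force: [0.4, 0.1, 0.4]
grip_width: -0.0001
gripper_force: 0.0
t 16.75 jig TCP mm [  6.5 -53.1] z 76.2 F jig [ 0.4 -0. ] 0.4 w -0.0001
toolx in jig deg 212.1319284228443
240:30 [ 0.043  -0.0343  0.001 ] -0.486
[-0.18   0.53   1.618 -0.103  0.987 -2.481] [[-0.706 -0.708 -0.006]
 [-0.705  0.704 -0.086]
 [ 0.065 -0.056 -0.996]]
```

```bash
python3 -m creep '1 .01 -.008 0 -.0565 -.065 0; 1 .02 -.016 0 -.0565 -.065 0; 1 .03 -.025 0 -.0565 -.065 0; 1 .043 -.034 .001 -.0565 -.065 0; 1 .043 -.034 .001 -.0565 -.065 0; 1 .043 -.034 .001 -.0565 -.065 0; 1 .043 -.034 .001 -.0565 -.065 0; 1 .043 -.034 .001 -.0565 -.065 0'; python3 to.py;  python3 arc.py 19 240:30 240:16 235:12 230:12; python3 -c "
from h import *
s=get_obs();print(np.round(s['joints'],3),R.from_rotvec(s['tool_rot']).as_matrix().round(3))
c=capture('wrist');save(c,'w8.png')"
```

```text
time_s: 17.55
tool_pos: [0.538, -0.0567, 0.0799]
tool_rot: [1.204, -2.901, 0.0]
ft_force: [-0.4, -0.3, 0.2]
grip_width: 0.0001
gripper_force: 0.0
t 17.55 jig TCP mm [ -11.6 -104. ] z 79.9 F jig [-0.5 -0.2] 0.2 w 0.0001
toolx in jig deg 212.22891755396478
240:30 [ 0.0004 -0.0008  0.0609] -0.485
240:16 [0.007  0.0116 0.0609] -0.485
235:12 [0.0126 0.0206 0.0609] -0.397
230:12 [0.0158 0.0263 0.0609] -0.31
[-0.321  0.514  1.63  -0.     0.998 -2.679] [[-0.706 -0.708 -0.   ]
 [-0.708  0.706 -0.   ]
 [ 0.     0.    -1.   ]]
```

View pics/w8.png

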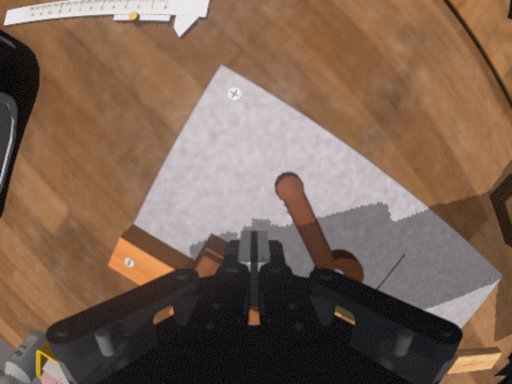

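Wrist view: fingertip at (255,235), lever from (290,185) to (340,262), and the tip is free on its stop side. Descend and start the arc.

```bash
python3 -m creep '1 0 0 .02 0 0 0; 1 0 0 .045 0 0 0; 1 0 0 .061 0 0 0; 1 0 0 .061 0 0 0; 1 .003 .005 .061 0 0 0; 1 .005 .009 .061 0 0 0; 1 .007 .012 .061 0 0 0; 1 .007 .012 .061 0 0 0'; python3 to.py; python3 arc.py 19 236:14 232:14 228:14 224:14 220:14 216:14 212:14 208:13
```

```text
time_s: 18.4
tool_pos: [0.5245, -0.0536, 0.0197]
tool_rot: [-1.203, 2.902, -0.001]
ft_force: [0.8, 0.4, 1.0]
grip_width: -0.0003
gripper_force: 0.4
t 18.4 jig TCP mm [-24.1 -98. ] z 19.7 F jig [0.8 0.2] 1.0 w -0.0003
toolx in jig deg 212.185135599231
236:14 [0.0037 0.0059 0.0007] -0.416
232:14 [0.0066 0.0104 0.0007] -0.346
228:14 [0.0091 0.0151 0.0007] -0.276
224:14 [0.0113 0.0199 0.0007] -0.206
220:14 [0.0131 0.0249 0.0007] -0.136
216:14 [0.0146 0.03   0.0007] -0.067
212:14 [0.0158 0.0352 0.0006] 0.003
208:13 [0.0165 0.0415 0.0006] 0.073
```

```bash
python3 -m creep '1 .0037 .006 0 0 0 0; 1 .0066 .0104 0 0 0 0; 1 .009 .015 0 0 0 0; 1 .0113 .02 0 0 0 0; 1 .013 .025 0 0 0 0; 1 .0146 .03 0 0 0 0; 1 .0158 .035 0 0 0 0; 1 .0165 .041 0 0 0 .07'; python3 to.py; python3 arc.py 19 204:12 200:12 196:12 192:12 188:12 184:12 180:12 176:12
```

```text
time_s: 19.2
tool_pos: [0.4835, -0.0363, 0.0189]
tool_rot: [1.099, -2.943, 0.0]
ft_force: [1.9, 0.4, 0.0]
grip_width: 0.0001
gripper_force: 0.8
t 19.2 jig TCP mm [-60.2 -72. ] z 18.9 F jig [ 2. -0.] 0.0 w 0.0001
toolx in jig deg 208.1202321087523
204:12 [ 0.0004  0.0065 -0.0001] 0.072
200:12 [ 0.0007  0.0118 -0.0001] 0.142
196:12 [ 0.0006  0.0171 -0.0001] 0.212
192:12 [ 0.0001  0.0224 -0.0001] 0.281
188:12 [-0.0007  0.0276 -0.0001] 0.351
184:12 [-0.0019  0.0328 -0.0001] 0.421
180:12 [-0.0034  0.0379 -0.0001] 0.491
176:12 [-0.0053  0.0428 -0.0001] 0.561
```

Force of about 2 N, so the lever is moving.

```bash
python3 -m creep '1 0 .0065 0 0 0 .07; 1 0 .012 0 0 0 .14; 1 0 .017 0 0 0 .21; 1 0 .0225 0 0 0 .28; 1 -.001 .0275 0 0 0 .35; 1 -.002 .033 0 0 0 .42; 1 -.0035 .038 0 0 0 .49; 1 -.005 .043 0 0 0 .56'; python3 to.py; python3 arc.py 19 173:12 170:12 167:12 164:12 161:12 158:12 156:12 154:12
```

```text
time_s: 20.0
tool_pos: [0.4591, -0.0005, 0.0189]
tool_rot: [0.24, -3.132, 0.001]
ft_force: [2.8, -1.2, 1.1]
grip_width: 0.0001
gripper_force: 0.8
t 20.0 jig TCP mm [-76.1 -31.7] z 18.9 F jig [ 2.5 -1.8] 1.1 w 0.0001
toolx in jig deg 175.92906126904384
173:12 [ 0.0001  0.004  -0.0001] 0.051
170:12 [ 0.0005  0.0079 -0.0001] 0.103
167:12 [ 0.0006  0.0119 -0.0001] 0.156
164:12 [ 0.0005  0.0159 -0.0001] 0.208
161:12 [ 0.0002  0.0198 -0.0001] 0.261
158:12 [-0.0003  0.0238 -0.0001] 0.313
156:12 [-0.0008  0.0264 -0.0001] 0.348
154:12 [-0.0013  0.029  -0.0001] 0.383
```

```bash
python3 -m creep '1 0 .002 0 0 0 .025; 1 0 .004 0 0 0 .05; 1 0 .006 0 0 0 .08; 1 .0005 .008 0 0 0 .1; 1 .0005 .01 0 0 0 .13; 1 .0005 .012 0 0 0 .155; 1 .0005 .014 0 0 0 .18; 1 .0005 .016 0 0 0 .21'; python3 to.py; python3 arc.py 19 160:12 156:12 152:12 150:12 148:12  148:9
```

```text
time_s: 20.8
tool_pos: [0.4557, 0.014, 0.0187]
tool_rot: [-0.085, -3.138, 0.003]
ft_force: [-5.4, -14.2, 0.9]
grip_width: 0.0001
gripper_force: 6.8
t 20.8 jig TCP mm [-76.2 -16.8] z 18.7 F jig [ -8.4 -12.6] 0.9 w 0.0001
toolx in jig deg 164.07179615973823
160:12 [ 0.0001  0.0063 -0.0003] 0.071
156:12 [ 0.0004  0.0116 -0.0004] 0.141
152:12 [ 0.0003  0.0169 -0.0004] 0.211
150:12 [ 0.0001  0.0196 -0.0004] 0.246
148:12 [-0.0001  0.0222 -0.0004] 0.281
148:9 [-0.001   0.0251 -0.0004] 0.281
```

```bash
python3 -m creep '1 0 .002 0 0 0 .02; 1 0 .004 0 0 0 .04; 1 0 .006 0 0 0 .06; 1 .0003 .008 0 0 0 .09; 1 .0003 .01 0 0 0 .12; 1 .0003 .012 0 0 0 .14; 1 .0003 .0135 0 0 0 .16; 1 .0003 .015 0 0 0 .18'; python3 to.py; python3 arc.py 19 152:12 150:12 148:12
```

```text
time_s: 21.6
tool_pos: [0.4547, 0.0269, 0.0183]
tool_rot: [-0.362, -3.114, 0.01]
ft_force: [-13.8, -38.5, 4.4]
grip_width: 0.0
gripper_force: 19.4
t 21.6 jig TCP mm [-74.2  -4. ] z 18.3 F jig [-22.  -34.5] 4.4 w 0.0
toolx in jig deg 153.9016191253502
152:12 [-0.0005  0.0042 -0.0007] 0.033
150:12 [-0.0003  0.0069 -0.0007] 0.068
148:12 [-0.0001  0.0095 -0.0007] 0.103
```

```bash
python3 - <<'E'
from h import *
c=capture("wrist");a=c["img"]
c=capture("top");b=cv2.resize(c["img"][115:195,170:310],None,fx=4,fy=4,interpolation=cv2.INTER_CUBIC)
m=np.zeros((600,560,3),np.uint8);m[:320]=b;m[320:,:373]=cv2.resize(a,(373,280));cv2.imwrite("pics/m9.png",m[:,:,::-1])
E
python3 to.py
```

```text
t 21.7 jig TCP mm [-74.3  -4.1] z 18.3 F jig [-20.4 -30. ] 3.9 w 0.0004
toolx in jig deg 153.90695606151937
```

View pics/m9.png

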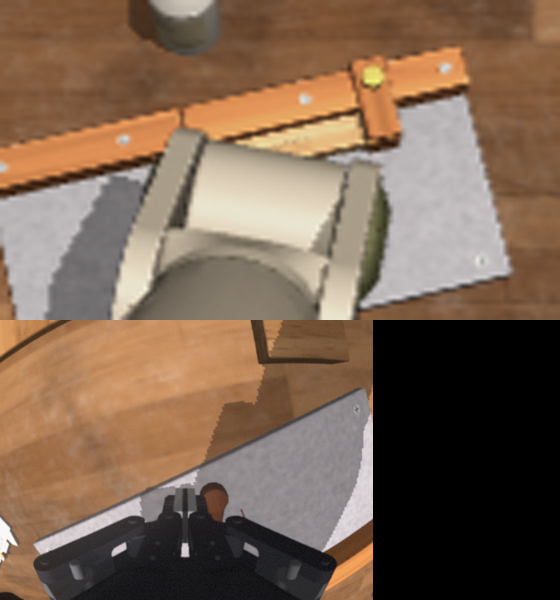

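The strip still butts on the stop (top part, 365,140). The lever's end shows beside the finger at about wrist pixel (292,240); I'll work out its angle.

Run:
```python
from h import *
c=capture("wrist");h=cv2.cvtColor(c["img"],cv2.COLOR_RGB2HSV)[205:290,270:345]
m=cv2.inRange(h,(0,110,40),(14,255,190));n,l,s,ce=cv2.connectedComponentsWithStats(m);i=1+np.argmax(s[1:,4]);ys,xs=np.where(l==i)
print(s[i],xs.min()+270,xs.max()+270,ys.min()+205,ys.max()+205)
for v in range(ys.min(),ys.max(),6): 
    k=xs[ys==v]; print(v+205,k.min()+270,k.max()+270,fonz(c,k.max()+270,v+205,.03))
for u,v in[(292,240),(295,237)]:
    q=fonz(c,u,v,.03);print(q,np.degrees(np.arctan2(q[1]+25,q[0])),np.hypot(q[1]+25,q[0]))
```

```text
[   8   24   35   48 1070] 278 312 229 276
229 291 304 [-76.9  23.1]
235 284 308 [-73.1  23.6]
241 279 311 [-69.5  23.7]
247 283 312 [-66.2  23. ]
253 284 310 [-63.5  20.8]
259 285 307 [-61.1  18.2]
265 288 305 [-58.3  16. ]
271 292 304 [-55.2  14.2]
[-74.2  15.5] 151.37331230024108 84.53336619347417
[-75.1  17.5] 150.49395268064495 86.29171455012352
```

```bash
python3 -m creep '1 0 .0005 0 0 0 0; 1 0 .001 0 0 0 0; 1 0 .0015 0 0 0 0; 1 0 .0015 0 0 0 0; 1 0 .0015 0 0 0 0; 1 0 .0015 0 0 0 0; 1 0 .0015 0 0 0 0; 1 0 .0015 0 0 0 0'; python3 to.py
```

```text
time_s: 22.55
tool_pos: [0.4548, 0.0272, 0.0183]
tool_rot: [-0.361, -3.114, 0.012]
ft_force: [-15.4, -41.1, 5.1]
grip_width: -0.0001
gripper_force: 21.1
t 22.55 jig TCP mm [-74.1  -3.7] z 18.3 F jig [-24.2 -36.6] 5.1 w -0.0001
toolx in jig deg 153.9453046369166
```

Hard stop: the hand barely moves and the force rises steeply, so the cam is at its end of travel. Retract.

```bash
python3 -m creep '1 0 -.006 0 0 0 0; 1 0 -.013 0 0 0 0; 1 0 -.02 0 0 0 0; 1 0 -.02 -.03 0 0 0; 1 0 -.02 -.07 0 0 0; 1 0 -.02 -.11 0 0 0; 1 .04 -.02 -.14 0 0 0; 1 .08 -.02 -.16 0 0 0'; python3 -m creep '1 .04 -.02 0 0 0 0; 1 .08 -.05 -.02 0 0 0; 1 .1 -.09 -.04 0 0 0; 1 .1 -.14 -.06 0 0 0; 1 .1 -.19 -.06 0 0 0; 1 .1 -.24 -.06 0 0 0; 1 .1 -.24 -.06 0 0 0; 1 .1 -.24 -.06 0 0 0'; python3 to.py
python3 - <<'E'
from h import *
c=capture("top");cv2.imwrite("pics/crop10.png",cv2.resize(c["img"][110:230,110:310],None,fx=4,fy=4,interpolation=cv2.INTER_CUBIC)[:,:,::-1])
E
```

```text
time_s: 23.35
tool_pos: [0.3744, 0.0308, 0.1805]
tool_rot: [0.367, 3.118, -0.0]
ft_force: [0.1, -0.6, 1.5]
grip_width: 0.0001
gripper_force: 0.0
time_s: 24.15
tool_pos: [0.2213, -0.181, 0.2389]
tool_rot: [-0.373, -3.119, -0.001]
ft_force: [0.5, 1.2, 0.3]
grip_width: -0.0
gripper_force: 0.0
t 24.15 jig TCP mm [-348.  -154.8] z 238.9 F jig [0.8 1.1] 0.3 w -0.0
toolx in jig deg 153.5123564697394
```

View pics/crop10.png

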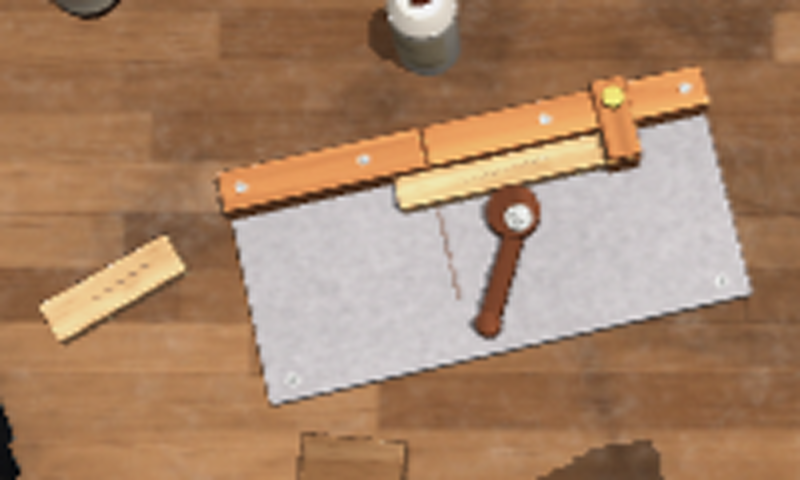

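The final view shows the strip flat on the fence and butted to the stop at crop (605,150). The cam bears on the strip, with the lever swung to (487,328). The other loose things haven't moved and the hand is clear.

```bash
python3 -c "
from bench import close_job
print(close_job())"
```

```text
the job is handed in; nothing more can be done
None
```

The job is handed in: the strip lies flat on the fence and butts against the stop, the cam lever is pushed clockwise to its hard stop (fingertip force about 44 N), the loose things in the final view have not moved, and the hand is clear after about 24 s; the verdict has not been shown.

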